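# Load a tube rack past the reader's barrier arm

## Robot

A 6-joint arm with a two-finger parallel gripper is mounted at the origin on a cart in front of the work surface, level with it; the furniture and walls round the work are solid. World frame = base frame: x ahead of the robot, y to its left, z up, the work surface at z = 0. Lengths are in mm, angles in degrees, forces in N, time in s.
With the tool pointing down it reaches from about 300 to 850 mm from the base axis. Payload 4.2 kg.
Tool frame: the origin (TCP) lies at the very end of the fingers, on their centre line; the grasp point (between the pads) lies 19 mm behind it; z points along the fingers, y is the line along which they close (so a half turn about z gives the same grasp; the last joint's range is limited). The gripper opens to 91 mm and grips with 3 to 60 N. Pads are 32 mm wide; open, the fingers measure 118 mm over their backs; the gripper's body (76 mm by 178 mm) begins 60 mm behind the grasp point.
Start: joints at [68.067, 18.312, 89.639, -0, 72.044, -1.146], TCP at [204.067, 537.587, 213.976] pointing down, gripper open.
Joint ranges: [-177.97, 177.97], [-48.28, 115.42], [12.27, 149.76], [-77.06, 257.06], [2.81, 150.46], [-146.56, 146.56]. Speed limits (degrees/s): [147.25, 147.25, 180, 180, 180, 180].

## Interface

Orientations are given as [roll, pitch, yaw] about the fixed x, y, z axes, in that order (R = Rz(yaw) Ry(pitch) Rx(roll)).
In Python, from workcell import env, eyes gives the robot as it stands.
- The arm moves only by the tool send_rows, never from a script. Its argument "targets" is text: rows parted by semicolons, each of 7 numbers parted by spaces: the shift along the tool's x, y, z in m, then the turn, a rotation vector about the tool's x, y, z in degrees, then the opening in per cent of the stroke, from 0 (shut) to 100 (fully open). A call has 1 to 12 rows; each row is the pose to reach, as a shift and turn from the pose commanded when the call began, along the tool's axes at that moment; what a row does not reach only later rows make up. A row lasts 1/12 s, in which the tool goes at most 41.7 mm and 7.16 degrees, less where a joint would pass 70% of its speed; a pose out of reach is approached as far as the arm can. A call with a gripper value outside its range is refused whole. The fingers move at their own pace and stop on an object; "grip_force" is the grip in N (left out, the last holds). Time passes only in rows, so rows that repeat a pose let the fingers close. It gives the time, the measured TCP pose, the force, the opening and the grip force at its end, in the units of the state.
- env.state(): the state, without advancing time (a new reading comes with each control period).
- eyes.grab_frame(name): name is "scene" or "top" or "wrist"; returns a dict with "image" (384x512x3 uint8, blue, green, red), "fovy" (degrees; the focal length in pixels is half the picture's height over the tangent of half this angle, whatever the lens; pixels are square), "cx", "cy" (the principal point, pixels), "eye" and "attitude" of the camera in the world. Camera axes: x right, y up, looking along -z (the intrinsics and any distortion apply to the point x, -y, -z); pixel columns grow to the right and rows downward; lengths in mm; the calibration is good to about 2 mm. The wrist camera is an equidistant fisheye: a pixel r from the principal point sees the ray r / f radians off the axis. A picture is of the moment at which its call begins. There is no depth.
- env.job_done(): hands the job in; it is judged then, once.
The state is a dict: "time_s": time; "qpos": joint angles; "qvel": joint speeds; "effort": joint torques, N m; "ee_pos": TCP position; "ee_rot": TCP orientation; "force": force on the tool from outside, world axes, zero at the start; "torque": the same for the moment, N m; "gripper_width": finger opening in mm; "gripper_force": force on a finger pad.
Only numpy, scipy, OpenCV 4.12 (cv2) and the standard library are available. Lean on these libraries where they do the work, as an engineer would, in place of code of your own. Each camera call takes 0.05 s, during which the arm holds its last target. There are 200 camera calls.

## Task

Load the rack of tubes into the reader: push the barrier arm up past its balance point so that it stays raised by itself with the hand off it, then push the rack along the lane, without lifting it, until it is fully home against the rubber buffer at the end. Then push the arm back over so that it drops shut across the lane in front of the rack. All four tubes stay in the rack, and the loose bottle, jar and beaker near by stay where they stand.

Things in the scene. Friction and masses are not known exactly. Their poses are not given: they have to be found in the camera images.
- reader: White tube-rack reader, fixed. Origin: bench height, middle of the lane, in the plane in which the barrier arm swings. x runs along the lane into the reader (roughly away from the robot), y to the left, z up. Metal bed 92 mm wide, x = -185 to 190 mm, top at z = 10 mm. Housing at x = 50 to 215, y = 45 to 167 mm, 96 mm high; arm's forked rest at y = -55 (10 mm wide), up to z = 75 mm.
- lane_end (a point): Centre of the rubber buffer's face at the end of the lane, at x = 170, y = 0, z = 30 mm in the reader's frame; a rack that is home touches it. The lane is 60 mm wide between 16 mm high steel rails, straight from x = 30 mm, with flared mouths from x = -10 mm (about 80 mm wide there). Same axes as the reader.
- barrier (a joint): Angle of the barrier arm. 0 = down, level across the lane, pointing to the reader's -y; grows as the free end goes up and over towards +y; 1.57 = upright; 1.8 = raised, on its stop. It is counterweighted to balance at about 1.0: let go below, it falls back to 0; above, it swings on to 1.8 by itself and stays. Lightly damped; under 1 N at the grip moves it either way.
- barrier_grip (a point): Middle of the orange round grip (22 mm diameter, 80 mm long, along the arm) at the free end, 205 mm from the pivot; the arm ends at 245 mm. The rest of the arm is an aluminium bar with two red bands, 12 mm thick (along the reader's x), 18 mm deep. When down, its centre line is 68 mm above the bench and the grip overhangs bare bench right of the bed. Axes as the reader's when down; they turn with the arm.
- barrier_pivot (a point): Centre of the arm's level pivot, which runs along the reader's x: at x = 0, y = 85, z = 68 mm in the reader's frame. The dark steel counterweight sits on the arm's short tail (+y side when down), within 57 mm of the pivot. Behind the arm stands the pivot bracket, at x = 22 to 30, y = 46 to 126 mm, up to z = 90 mm. Same axes as the reader.
- tube_rack: Loose white rack, 52 x 150 x 52 mm, 0.11 kg, with four capped tubes. Origin: centre of its underside; long side = its own y. It stands on the bed in front of the lowered arm, long side along the lane (own y towards the reader's -x). Ends: solid 52 x 52 mm panels; long sides open. Its top is 5 mm higher than the lowered arm's underside. Home: centre at x = 95 mm in the reader's frame, near end at x = 20 mm.
- tube_1: Loose sample tube (red cap, pink filling), 15 mm diameter, 78 mm long, standing in a hole of the rack; origin at its lower end, 6 mm above the rack's underside; z along the tube. Its top is 94 mm above the bench.
- tube_2: Loose sample tube (white cap), 15 mm diameter, 78 mm long, standing in a hole of the rack; origin at its lower end, 6 mm above the rack's underside; z along the tube. Its top is 94 mm above the bench.
- tube_3: Loose sample tube (yellow cap), 15 mm diameter, 78 mm long, standing in a hole of the rack; origin at its lower end, 6 mm above the rack's underside; z along the tube. Its top is 94 mm above the bench.
- tube_4: Loose sample tube (blue cap), 15 mm diameter, 78 mm long, standing in a hole of the rack; origin at its lower end, 6 mm above the rack's underside; z along the tube. Its top is 94 mm above the bench.
- amber_bottle: Loose amber reagent bottle with black cap, 48 mm diameter, 95 mm high, a bystander; origin at the centre of its underside.
- sample_jar: Loose sample jar with red lid, 63 mm diameter, 72 mm high, a bystander; origin at the centre of its underside.
- glass_beaker: Loose empty glass beaker, 72 mm diameter, 92 mm high, a bystander; origin at the centre of its underside.
There are look-alikes about, which are no part of the job. What is meant by the tube_rack is not brown or turquoise, and is the larger of those in its own colour.

How it is judged:
By the outcome, as a careful person would: the job done as asked, in the order asked, and still so for the second after the job is handed in, with the robot touching nothing.
It also fails if it takes over 56 s, if anything falls off the work surface, if the arm or the gripper's body presses on something with over 40 N, if the wrist force passes 120 N, or if a joint passes its speed limit or range.

## Working session

There is one attempt and no reset: what is moved stays moved. The work goes in short steps, Python scripts to look and compute and a tool call to move; the robot and the scene stay as the last step left them, time stands still between calls to the robot, and variables do not carry over. Pictures are saved under pics/ and viewed, at most 11 in all, crops included, and the job is handed in when it is done.

Besides the shell and the picture viewer there is one more tool, called by a JSON object that holds its "api" and its "payload", one argument or row to a line. send_rows: Moves the arm, as the interface text tells. Its arguments: {"type":"object","properties":{"targets":{"type":"string"},"grip_force":{"type":"number"}},"required":["targets"]}

```bash
mkdir -p pics; ls
cat > h.py <<'E'
import numpy as np, cv2
from workcell import env, eyes
from scipy.spatial.transform import Rotation as R
def att(f):
    a=np.array(f["attitude"],float)
    return a if a.shape==(3,3) else None
def ray(f,u,v):
    h=f["image"].shape[0]; fl=h/2/np.tan(np.radians(f["fovy"])/2)
    d=np.array([(u-f["cx"])/fl,-(v-f["cy"])/fl,-1]); 
    return np.array(f["eye"]),att(f)@d
def onz(f,u,v,z):
    e,d=ray(f,u,v); return e+d*(z-e[2])/d[2]
def proj(f,p):
    h=f["image"].shape[0]; fl=h/2/np.tan(np.radians(f["fovy"])/2)
    c=att(f).T@(np.array(p)-np.array(f["eye"])); return f["cx"]+fl*c[0]/-c[2], f["cy"]-fl*c[1]/-c[2]
E
python3 - <<'E'
from h import *
import pickle
for n in ["scene","top"]:
    f=eyes.grab_frame(n); pickle.dump(f,open(n+".pkl","wb")); print(n,{k:v for k,v in f.items() if k!="image"})
    cv2.imwrite(f"pics/{n}.png",cv2.resize(f["image"],(800,600),interpolation=cv2.INTER_CUBIC))
print(env.state())
E
```

```text
pics
scene {'fovy': 55.89315181985372, 'cx': 255.45266073575928, 'cy': 193.6654174317656, 'eye': array([ 137.16978573, -549.58036855,  591.3978985 ]), 'attitude': array([ 52.2202372 ,   1.02782809, -43.10838957])}
top {'fovy': 43.743845443043966, 'cx': 252.29437981981894, 'cy': 191.26295770110087, 'eye': array([ 429.38155845,  -61.22332924, 1440.77304204]), 'attitude': array([  7.09639759,   0.38917642, -88.70829112])}
{'time_s': 0.1, 'qpos': array([ 6.80648935e+01,  1.83476046e+01,  8.96989726e+01,  4.56584120e-04,
        7.20436432e+01, -1.14531772e+00]), 'qvel': array([ 0.03687829, -0.03698939, -0.14243553,  0.10170818,  0.00631802,
        0.05143499]), 'effort': array([ 7.01881363e-04, -4.13331771e+01, -2.32508075e+01,  7.27495272e-02,
        4.20798501e-02, -3.10743712e-05]), 'ee_pos': array([203.91501479, 537.14980424, 213.21110087]), 'ee_rot': array([-1.79909806e+02, -2.23738204e-03,  1.59210068e+02]), 'force': array([-0.11084506, -0.12697396,  0.11894947]), 'torque': array([-0.0817705 , -0.03680808,  0.03891801]), 'gripper_force': 0.0, 'gripper_width': 90.9322154394548}
```

```bash
sed -i 's/return a if a.shape.*/return a if a.shape==(3,3) else R.from_euler("xyz",a,degrees=True).as_matrix()/' h.py
```

```text
(no output)
```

View pics/scene.png

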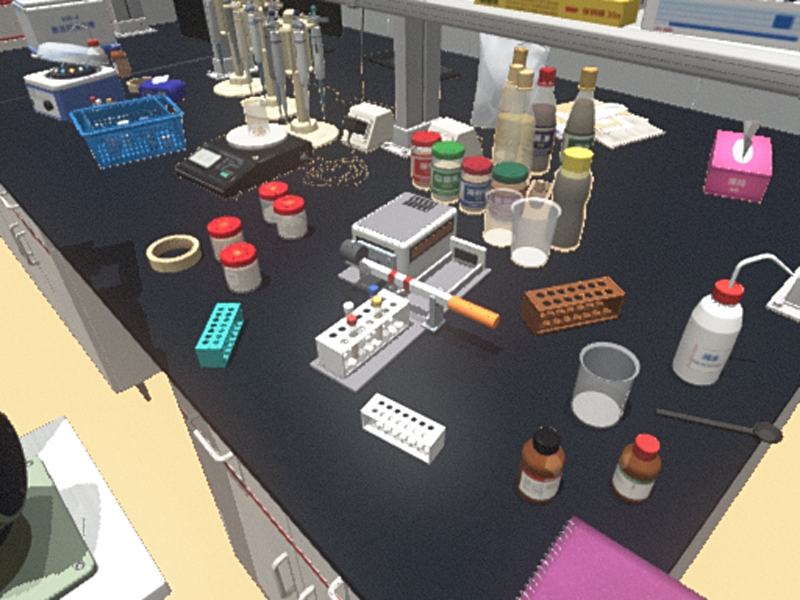

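View pics/top.png

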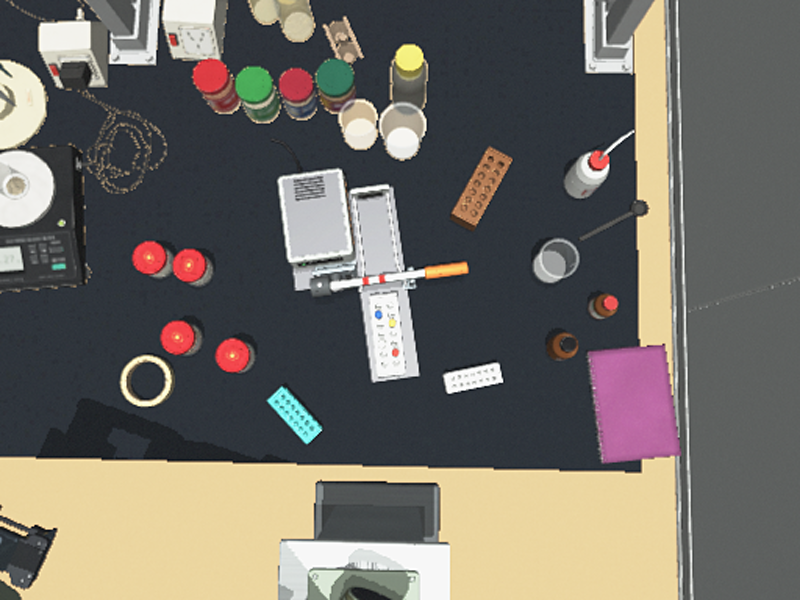

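The big white rack on the reader's bed (scene 362,335; top 385,338) is the larger white one. The small white one is at scene 402,427 and top 472,377, and the brown and turquoise racks are look-alikes. The orange grip is at top 447,270. I'll confirm with an enlarged crop.

Run:
```python
from h import *
import pickle
f=pickle.load(open("top.pkl","rb"))
c=f["image"][100:250,170:320]; cv2.imwrite("pics/c1.png",cv2.resize(c,(600,600),interpolation=cv2.INTER_CUBIC))
```

```text
(no output)
```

View pics/c1.png

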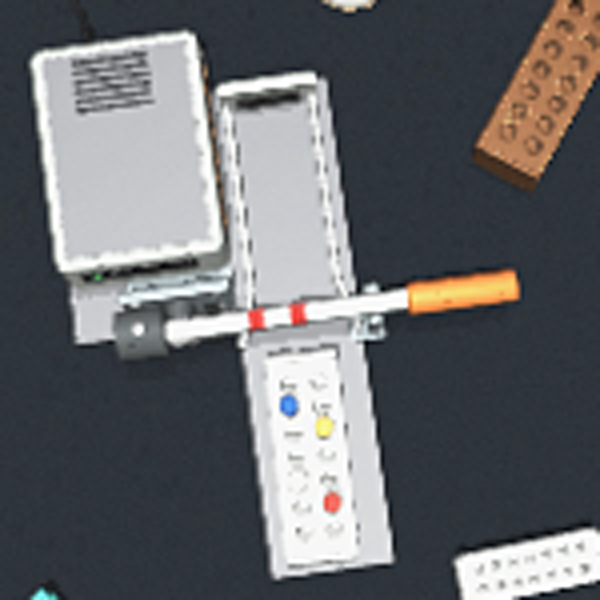

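The crop shows the white rack with coloured caps on the bed, corners at crop (265,355), (335,345), (357,558) and (283,568). The grip runs (410,299)–(520,284). Next I'll fit the reader's pose.

```bash
cat >> h.py <<'E'
def W(P,p):
    c,s=np.cos(np.radians(P[2])),np.sin(np.radians(P[2])); return np.array([P[0]+c*p[0]-s*p[1],P[1]+s*p[0]+c*p[1],p[2]])
E
python3 - <<'E'
from h import *
import pickle
from scipy.optimize import least_squares
f=pickle.load(open("top.pkl","rb")); g=pickle.load(open("scene.pkl","rb"))
C=[((-185,46,10),(275,578)),((-185,-46,10),(393,562)),((50,167,96),(62,272)),((50,45,96),(225,248)),((215,167,96),(33,55)),((215,45,96),(193,33)),((0,-160,68),(519,284)),((0,-80,68),(410,299))]
S=[((-185,46,10),(312,362)),((-185,-46,10),(350,385)),((0,-165,68),(497,320))]
def res(P):
    r=[np.array(proj(f,W(P,p)))-(np.array(q)/4+[170,100]) for p,q in C]
    return np.array(r).ravel()
s=least_squares(res,[600,-60,8],x_scale=[10,10,1]); print(s.x,np.round(s.fun.reshape(-1,2),1))
P=s.x
for p,q in S: print(np.round(np.array(proj(g,W(P,p)))*800/512,0),q)
th=np.radians(P[2]);Ri=np.array([[np.cos(th),np.sin(th)],[-np.sin(th),np.cos(th)]])
for q in [(283,568),(357,558),(265,355),(335,345)]:
    w=onz(f,q[0]/4+170,q[1]/4+100,62); print(np.round(Ri@(w[:2]-P[:2]),0))
print("grip",W(P,(0,-120,68)),"pivot",W(P,(0,85,68)))
for n,u,v,z in [("bottle",562,342,95),("beaker",560,258,0),("jar1",232,353,72),("jar2",180,336,72),("small",472,377,30)]:
    w=onz(f,u*.64,v*.64,z); print(n,np.round(w),np.round(Ri@(w[:2]-P[:2])))
E
```

```text
[635.6328661  -26.06490488   9.37652324] [[-0.   0.4]
 [ 1.1  0. ]
 [-1.1  0.5]
 [ 0.5  0.5]
 [-0.9 -0.9]
 [ 0.9 -1.2]
 [-0.2  0.2]
 [-0.2  0.3]]
[309. 364.] (312, 362)
[356. 392.] (350, 385)
[501. 324.] (497, 320)
[-178.   37.]
[-179.  -16.]
[-24.  29.]
[-24. -22.]
grip [ 655.18347055 -144.46158501   68.        ] pivot [621.78452129  57.79941021  68.        ]
bottle [ 525. -352.   95.] [-162. -303.]
beaker [ 696. -369.    0.] [   4. -348.]
jar1 [493. 247.  72.] [-96. 292.]
jar2 [522. 344.  72.] [-52. 384.]
small [ 460. -197.   30.] [-201. -140.]
```

```bash
cat >> h.py <<'E'
P=np.array([635.6,-26.1,9.38])
def pose(p,tilt,yaw): # tool down yaw (reader frame, 0 = tool x forward), then z tipped forward by tilt
    return W(P,p),(R.from_euler("z",P[2],degrees=True)*R.from_euler("y",-tilt,degrees=True)*R.from_euler("z",yaw,degrees=True)*R.from_euler("x",180,degrees=True))
def cmds(L):
    s=env.state(); R0=R.from_euler("xyz",s["ee_rot"],degrees=True)
    for a in L:
        w,r=pose(*a); print(a,np.round(R0.inv().apply(w-s["ee_pos"])/1000,3),np.round((R0.inv()*r).as_rotvec(degrees=True),1))
def rd(): # tcp in reader frame
    s=env.state(); th=np.radians(P[2]); d=s["ee_pos"][:2]-P[:2]
    return np.round([np.cos(th)*d[0]+np.sin(th)*d[1],-np.sin(th)*d[0]+np.cos(th)*d[1],s["ee_pos"][2]],1)
E
python3 - <<'E'
from h import *
print(rd())
cmds([((-120,220,250),0,70)])
E
```

```text
[-334.1  626.1  213.2]
((-120, 220, 250), 0, 70) [-0.389 -0.244 -0.036] [-0.1  0.1 79.8]
```

{"api": "send_rows", "payload": {
  "targets": "-0.39 -0.245 -0.036 0 0 80 0;-0.39 -0.245 -0.036 0 0 80 0;-0.39 -0.245 -0.036 0 0 80 0;-0.39 -0.245 -0.036 0 0 80 0;-0.39 -0.245 -0.036 0 0 80 0;-0.39 -0.245 -0.036 0 0 80 0;-0.39 -0.245 -0.036 0 0 80 0;-0.39 -0.245 -0.036 0 0 80 0;-0.39 -0.245 -0.036 0 0 80 0;-0.39 -0.245 -0.036 0 0 80 0;-0.39 -0.245 -0.036 0 0 80 0;-0.39 -0.245 -0.036 0 0 80 0"
}}

```text
time_s: 1.1
ee_pos: [485.4, 165.1, 250.1]
ee_rot: [179.8, 0.1, 78.6]
force: [-0.7, 0.4, -0.7]
gripper_width: 13.9
gripper_force: 0.0
```

Run:
```python
from h import *
print(rd(),env.state()["qpos"],env.state()["ee_rot"])
cmds([((-100,-135,230),45,0)])
```

```text
[-117.1  213.2  250.1] [17.62778524 11.35583037 94.00692503 -0.19565066 74.531762   29.04255145] [1.79816269e+02 1.13771466e-01 7.86370587e+01]
((-100, -135, 230), 45, 0) [-0.32   0.139  0.021] [-26.9  39.3  65.6]
```

{"api": "send_rows", "payload": {
  "targets": "-0.32 0.139 0.021 -27 39 65.5 0;-0.32 0.139 0.021 -27 39 65.5 0;-0.32 0.139 0.021 -27 39 65.5 0;-0.32 0.139 0.021 -27 39 65.5 0;-0.32 0.139 0.021 -27 39 65.5 0;-0.32 0.139 0.021 -27 39 65.5 0;-0.32 0.139 0.021 -27 39 65.5 0;-0.32 0.139 0.021 -27 39 65.5 0;-0.32 0.139 0.021 -27 39 65.5 0;-0.32 0.139 0.021 -27 39 65.5 0;-0.32 0.139 0.021 -27 39 65.5 0;-0.32 0.139 0.021 -27 39 65.5 0"
}}

```text
time_s: 2.1
ee_pos: [555.9, -169.6, 226.4]
ee_rot: [-179.7, -44.6, 9.5]
force: [-0.7, 0.2, -0.1]
gripper_width: 0.6
gripper_force: 0.0
```

Run:
```python
from h import *
print(rd(),env.state()["qpos"],env.state()["ee_rot"])
cmds([((-80,-135,110),45,0),((0,-135,30),45,0)])
```

```text
[-102.  -128.6  226.4] [-34.71055438   5.98051275 119.68377396  59.82940046  34.80764771
   0.53751756] [-179.6666403   -44.6182027     9.45025446]
((-80, -135, 110), 45, 0) [-0.066  0.007  0.098] [-0.4  0.4  0. ]
((0, -135, 30), 45, 0) [-0.065  0.008  0.211] [-0.4  0.4  0. ]
```

{"api": "send_rows", "payload": {
  "targets": "-0.03 0.004 0.045 0 0 0 0;-0.066 0.007 0.085 0 0 0 0;-0.066 0.007 0.098 0 0 0 0;-0.066 0.007 0.098 0 0 0 0;-0.066 0.007 0.098 0 0 0 0"
}}

```text
time_s: 2.52
ee_pos: [580.1, -172.1, 108.9]
ee_rot: [-179.7, -44.4, 9.8]
force: [-1.3, 0.6, 0.7]
gripper_width: 0.3
gripper_force: 0.0
```

Run:
```python
from h import *
print(rd())
f=eyes.grab_frame("scene")
cv2.imwrite("pics/s2.png",cv2.resize(f["image"][130:290,170:380],(800,600),interpolation=cv2.INTER_CUBIC))
cmds([((0,-135,30),45,0)])
```

```text
[ -78.5 -135.   108.9]
((0, -135, 30), 45, 0) [-0.002  0.     0.112] [-0.5  0.4  0.4]
```

View pics/s2.png

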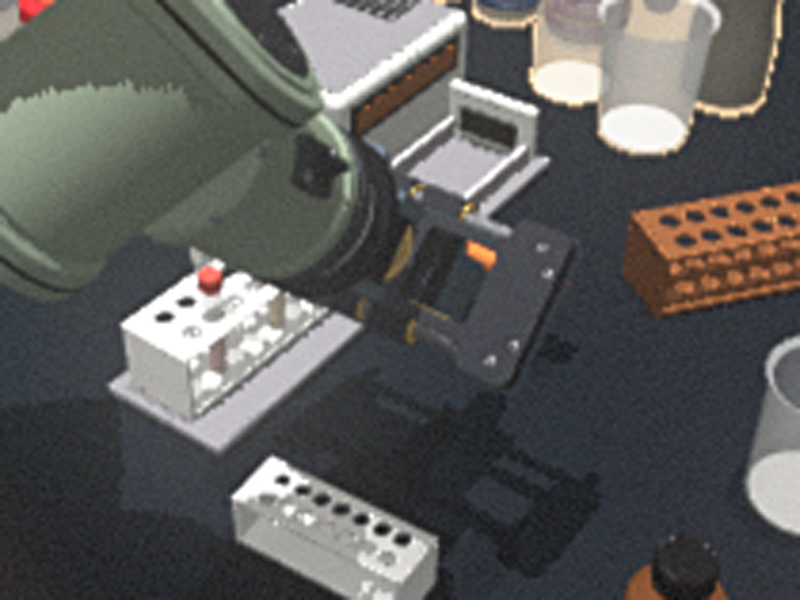

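The gripper is tilted forward just behind the grip, and the orange grip shows between the fingers at crop (480,255). The wrist is above and clear of the rack. Next I'll go in under the grip.

{"api": "send_rows", "payload": {
  "targets": "0 0 0.02 0 0 0 0;0 0 0.04 0 0 0 0;-0.001 0 0.06 0 0 0 0;-0.002 0 0.08 0 0 0 0;-0.002 0 0.1 0 0 0 0;-0.002 0 0.111 0 0 0 0;-0.002 0 0.111 0 0 0 0"
}}

```text
time_s: 3.15
ee_pos: [657.6, -159.8, 32.3]
ee_rot: [179.9, -44.7, 10.1]
force: [-0.1, 0.2, 0.2]
gripper_width: 0.4
gripper_force: 0.1
```

Run:
```python
from h import *
print(rd(),env.state()["force"])
L=[]
for t in [0.15,.3,.45,.6,.75,.9,1.05,1.2,1.25]:
    # TCP under axis by 38 at t=0 (line passes 27 below, tip 25 past); offset along -(sin,cos)
    r=215-15*t; off=36-4*t
    L.append(((0,round(85-r*np.cos(t)-off*np.sin(t)),round(68+r*np.sin(t)-off*np.cos(t))),45,0))
cmds(L)
```

```text
[  -0.  -135.5   32.3] [-0.1180645   0.16509094  0.19958524]
((0, -131, 65), 45, 0) [ 0.023 -0.004 -0.023] [-0.4  0.3  0.5]
((0, -126, 97), 45, 0) [ 0.046 -0.009 -0.046] [-0.4  0.3  0.5]
((0, -117, 128), 45, 0) [ 0.068 -0.018 -0.068] [-0.4  0.3  0.5]
((0, -104, 157), 45, 0) [ 0.088 -0.031 -0.088] [-0.4  0.3  0.5]
((0, -87, 183), 45, 0) [ 0.106 -0.048 -0.107] [-0.4  0.3  0.5]
((0, -66, 206), 45, 0) [ 0.123 -0.069 -0.123] [-0.4  0.3  0.5]
((0, -42, 225), 45, 0) [ 0.136 -0.093 -0.136] [-0.4  0.3  0.5]
((0, -15, 240), 45, 0) [ 0.147 -0.12  -0.147] [-0.4  0.3  0.5]
((0, -6, 244), 45, 0) [ 0.15  -0.129 -0.149] [-0.4  0.3  0.5]
```

{"api": "send_rows", "payload": {
  "targets": "0.012 -0.002 -0.012 0 0 0 0;0.023 -0.004 -0.023 0 0 0 0;0.035 -0.006 -0.035 0 0 0 0;0.046 -0.009 -0.046 0 0 0 0;0.057 -0.013 -0.057 0 0 0 0;0.068 -0.018 -0.068 0 0 0 0;0.078 -0.024 -0.078 0 0 0 0;0.088 -0.031 -0.088 0 0 0 0;0.097 -0.039 -0.097 0 0 0 0;0.106 -0.048 -0.107 0 0 0 0;0.115 -0.058 -0.115 0 0 0 0;0.123 -0.069 -0.123 0 0 0 0"
}}

```text
time_s: 4.15
ee_pos: [645.4, -91.8, 209.7]
ee_rot: [179.8, -44.9, 10.1]
force: [-0.3, 0.2, 0.1]
gripper_width: 0.3
gripper_force: 0.1
```

Run:
```python
from h import *
print(rd(),env.state()["force"],env.state()["qpos"])
cmds([((0,-42,225),45,0),((0,-15,240),45,0),((0,0,244),45,0),((-110,0,300),45,0)])
f=eyes.grab_frame("scene")
cv2.imwrite("pics/s3.png",cv2.resize(f["image"][90:290,150:380],(690,600),interpolation=cv2.INTER_CUBIC))
```

```text
[ -1.  -66.4 209.7] [-0.27165464  0.1552908   0.14682637] [-19.30723334  11.33806048 116.02866946  61.20205638  23.06453266
   9.11774732]
((0, -42, 225), 45, 0) [ 0.012 -0.024 -0.01 ] [-0.3  0.1  0.5]
((0, -15, 240), 45, 0) [ 0.023 -0.051 -0.021] [-0.3  0.1  0.5]
((0, 0, 244), 45, 0) [ 0.026 -0.066 -0.023] [-0.3  0.1  0.5]
((-110, 0, 300), 45, 0) [-0.013 -0.067 -0.141] [-0.3  0.1  0.5]
```

View pics/s3.png

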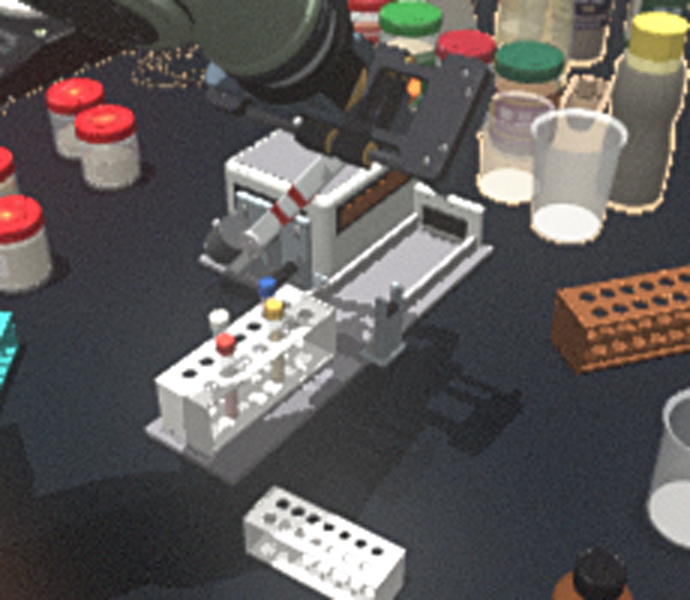

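The arm is up at about 50°, with its red bands at crop (290,205). The rack still holds all four tubes, with caps at (220,320), (227,345), (275,308) and (267,287). I'll push on past the balance point.

{"api": "send_rows", "payload": {
  "targets": "0.006 -0.012 -0.005 0 0 0 0;0.012 -0.024 -0.01 0 0 0 0;0.018 -0.037 -0.016 0 0 0 0;0.023 -0.051 -0.021 0 0 0 0;0.026 -0.066 -0.023 0 0 0 0;0.026 -0.08 -0.023 0 0 0 0;0.026 -0.08 -0.023 0 0 0 0;0.02 -0.06 -0.05 0 0 0 0;0 -0.06 -0.08 0 0 0 0;-0.013 -0.06 -0.11 0 0 0 0;-0.013 -0.06 -0.14 0 0 0 0;-0.013 -0.06 -0.14 0 0 0 0"
}}

```text
time_s: 5.2
ee_pos: [527.6, -53.0, 301.5]
ee_rot: [179.6, -45.1, 10.1]
force: [0.5, 0.3, 2.0]
gripper_width: 0.3
gripper_force: 0.0
```

Run:
```python
from h import *
print(rd(),env.state()["qpos"])
cmds([((-215,8,200),0,90),((-215,8,36),0,90)])
f=eyes.grab_frame("scene")
cv2.imwrite("pics/s4.png",cv2.resize(f["image"][90:290,150:380],(690,600),interpolation=cv2.INTER_CUBIC))
```

```text
[-111.    -8.9  301.5] [-19.63484579  -6.30070224 119.91429129  40.87870398  31.83543275
  31.7535058 ]
((-215, 8, 200), 0, 90) [-0.145 -0.018 -0.002] [ 35.3 -35.1 -84.4]
((-215, 8, 36), 0, 90) [-0.261 -0.019  0.114] [ 35.3 -35.1 -84.4]
```

View pics/s4.png

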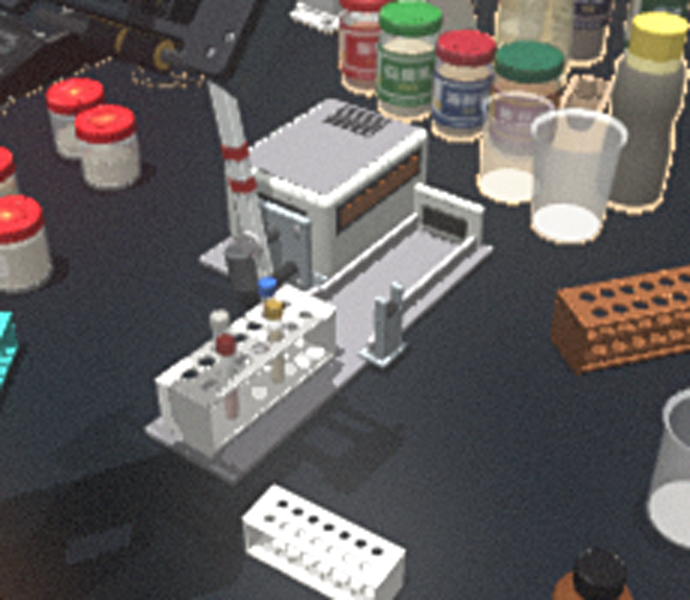

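The arm leans past upright on its stop, crop (240,180), with the hand off it. Next I'll go behind the rack. All coming moves are z-down.

{"api": "send_rows", "payload": {
  "targets": "-0.145 -0.018 -0.002 35.3 -35.1 -84.4 0;-0.145 -0.018 -0.002 35.3 -35.1 -84.4 0;-0.145 -0.018 -0.002 35.3 -35.1 -84.4 0;-0.145 -0.018 -0.002 35.3 -35.1 -84.4 0;-0.145 -0.018 -0.002 35.3 -35.1 -84.4 0;-0.145 -0.018 -0.002 35.3 -35.1 -84.4 0;-0.145 -0.018 -0.002 35.3 -35.1 -84.4 0;-0.145 -0.018 -0.002 35.3 -35.1 -84.4 0;-0.145 -0.018 -0.002 35.3 -35.1 -84.4 0;-0.145 -0.018 -0.002 35.3 -35.1 -84.4 0;-0.145 -0.018 -0.002 35.3 -35.1 -84.4 0;-0.145 -0.018 -0.002 35.3 -35.1 -84.4 0"
}}

```text
time_s: 6.25
ee_pos: [424.2, -52.1, 195.7]
ee_rot: [176.4, -5.1, 89.0]
force: [-0.1, -0.7, 0.1]
gripper_width: 0.8
gripper_force: 0.0
```

Run:
```python
from h import *
print(rd(),env.state()["qpos"],env.state()["ee_rot"])
cmds([((-215,8,200),0,90),((-215,8,36),0,90)])
```

```text
[-212.8    8.8  195.7] [-13.01596276   4.27625553 111.03520235   6.43195846  62.31577294
 -14.71189371] [176.36206225  -5.05464745  88.98381833]
((-215, 8, 200), 0, 90) [-0.001 -0.002 -0.005] [  4.1  -4.7 -10.5]
((-215, 8, 36), 0, 90) [-0.015 -0.012  0.159] [  4.1  -4.7 -10.5]
```

{"api": "send_rows", "payload": {
  "targets": "-0.001 -0.002 -0.005 4 -4.7 -10.5 0;-0.001 -0.002 0.005 4 -4.7 -10.5 0;-0.006 -0.006 0.045 4 -4.7 -10.5 0;-0.009 -0.01 0.085 4 -4.7 -10.5 0;-0.012 -0.012 0.125 4 -4.7 -10.5 0;-0.015 -0.014 0.145 4 -4.7 -10.5 0;-0.015 -0.014 0.159 4 -4.7 -10.5 0;-0.015 -0.014 0.159 4 -4.7 -10.5 0"
}}

```text
time_s: 6.92
ee_pos: [417.6, -51.8, 32.6]
ee_rot: [-179.8, -0.3, 99.0]
force: [1.0, -0.8, 0.0]
gripper_width: 0.1
gripper_force: 0.0
```

Run:
```python
from h import *
s=env.state();print(rd(),s["qpos"],s["ee_rot"],s["force"])
cmds([((-190,8,36),0,90),((-10,3,36),0,90),((6,2,36),0,90)])
f=eyes.grab_frame("scene")
cv2.imwrite("pics/s5.png",cv2.resize(f["image"][90:290,150:380],(690,600),interpolation=cv2.INTER_CUBIC))
```

```text
[-219.3   10.1   32.6] [ -8.78348755  17.2605891  123.10411134   0.27817341  39.90096293
 -18.03424552] [-179.80200722   -0.25107642   99.03650835] [ 0.9997417  -0.79658478  0.04155565]
((-190, 8, 36), 0, 90) [-0.002  0.029 -0.004] [-0.2 -0.3 -0.3]
((-10, 3, 36), 0, 90) [-0.006  0.209 -0.004] [-0.2 -0.3 -0.3]
((6, 2, 36), 0, 90) [-0.007  0.225 -0.004] [-0.2 -0.3 -0.3]
```

View pics/s5.png

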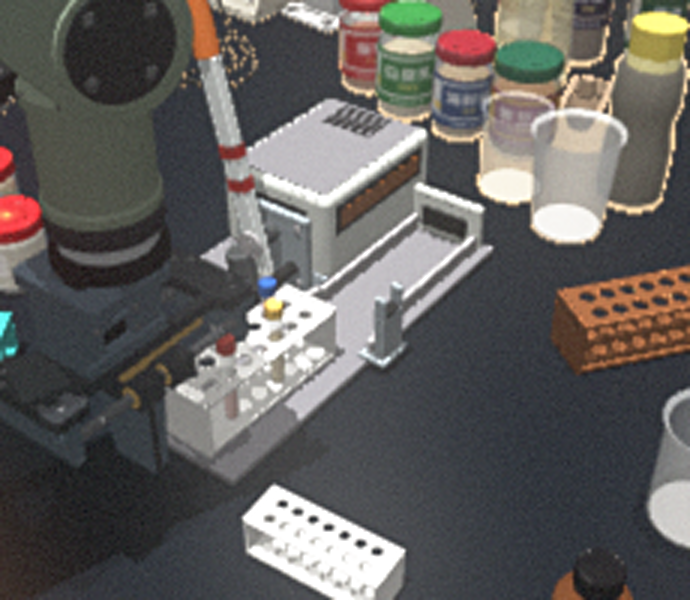

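The fingers are behind the rack's near panel, and the body is above the tubes. I'll push at about 150 mm/s.

{"api": "send_rows", "payload": {
  "targets": "-0.001 0.008 -0.005 0 0 0 0;-0.002 0.018 -0.005 0 0 0 0;-0.002 0.026 -0.005 0 0 0 0;-0.002 0.034 -0.005 0 0 0 0;-0.002 0.044 -0.005 0 0 0 0;-0.003 0.056 -0.005 0 0 0 0;-0.003 0.068 -0.005 0 0 0 0;-0.003 0.08 -0.005 0 0 0 0;-0.004 0.092 -0.005 0 0 0 0;-0.004 0.102 -0.005 0 0 0 0;-0.004 0.11 -0.005 0 0 0 0;-0.004 0.116 -0.005 0 0 0 0"
}}

```text
time_s: 7.97
ee_pos: [535.7, -38.0, 41.3]
ee_rot: [179.8, -0.1, 99.0]
force: [-2.5, -1.5, 2.5]
gripper_width: 1.0
gripper_force: 1.3
```

Run:
```python
from h import *
s=env.state();print(rd(),s["ee_rot"],s["force"])
cmds([((-10,3,36),0,90),((6,2,36),0,90)])
f=eyes.grab_frame("scene")
cv2.imwrite("pics/s6.png",cv2.resize(f["image"][90:290,150:380],(690,600),interpolation=cv2.INTER_CUBIC))
```

```text
[-100.5    4.6   41.3] [ 1.79803952e+02 -8.32613051e-02  9.90243492e+01] [-2.46726691 -1.48644956  2.53973277]
((-10, 3, 36), 0, 90) [-0.001  0.09   0.006] [ 0.2 -0.1 -0.4]
((6, 2, 36), 0, 90) [-0.002  0.106  0.006] [ 0.2 -0.1 -0.4]
```

View pics/s6.png

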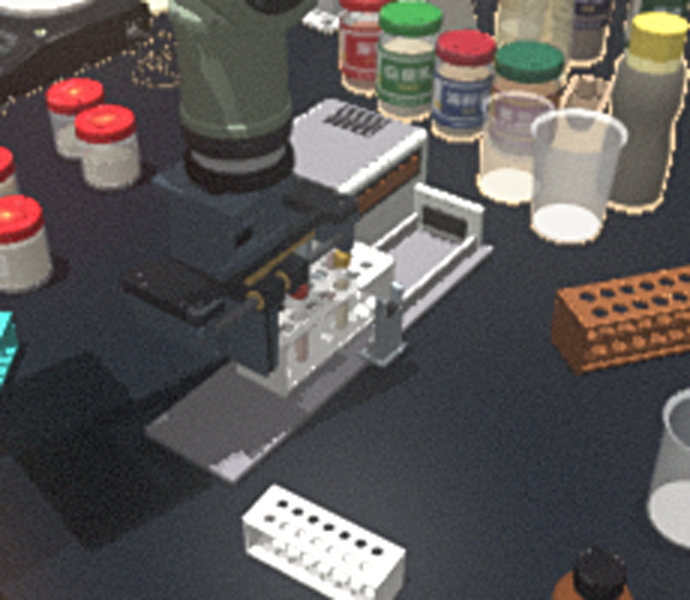

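The rack slides straight into the lane, its front now past the fork at crop (395,300). I'll continue, slowing towards home.

{"api": "send_rows", "payload": {
  "targets": "0 0.008 0 0 0 0 0;0 0.018 0 0 0 0 0;-0.001 0.028 0 0 0 0 0;-0.001 0.038 0 0 0 0 0;-0.001 0.048 0 0 0 0 0;-0.001 0.057 0 0 0 0 0;-0.001 0.066 0 0 0 0 0;-0.002 0.074 0 0 0 0 0;-0.002 0.081 0 0 0 0 0;-0.002 0.087 0 0 0 0 0;-0.002 0.092 0 0 0 0 0;-0.002 0.096 0 0 0 0 0"
}}

```text
time_s: 9.02
ee_pos: [630.5, -25.0, 41.5]
ee_rot: [179.8, -0.1, 99.0]
force: [-0.9, -0.2, -0.1]
gripper_width: 0.7
gripper_force: 0.3
```

{"api": "send_rows", "payload": {
  "targets": "0 0.003 0 0 0 0 0;0 0.006 0 0 0 0 0;0 0.009 0 0 0 0 0;0 0.012 0 0 0 0 0;0 0.012 0 0 0 0 0"
}}

```text
time_s: 9.43
ee_pos: [642.6, -23.2, 41.7]
ee_rot: [179.7, -0.1, 99.0]
force: [0.2, 0.3, -0.2]
gripper_width: 0.7
gripper_force: 0.0
```

Run:
```python
from h import *
s=env.state();print(rd(),s["ee_rot"],s["force"])
```

```text
[ 7.3  1.8 41.7] [ 1.79742431e+02 -7.75964412e-02  9.90129991e+01] [ 0.21451617  0.29694565 -0.21688033]
```

{"api": "send_rows", "payload": {
  "targets": "0 0.002 0 0 0 0 0;0 0.004 0 0 0 0 0;0 0.006 0 0 0 0 0;0 0.006 0 0 0 0 0"
}}

```text
time_s: 9.77
ee_pos: [647.4, -22.3, 41.7]
ee_rot: [179.9, -0.1, 99.0]
force: [-2.4, -0.0, 2.5]
gripper_width: 0.5
gripper_force: 1.3
```

{"api": "send_rows", "payload": {
  "targets": "0 0.002 0 0 0 0 0;0 0.004 0 0 0 0 0;0 0.004 0 0 0 0 0"
}}

```text
time_s: 10.02
ee_pos: [647.4, -22.4, 41.7]
ee_rot: [-179.6, -0.1, 99.0]
force: [-10.6, -2.6, 8.2]
gripper_width: 0.4
gripper_force: 6.2
```

Home: it has stalled at 10 N. I'll back off along the lane, then look.

{"api": "send_rows", "payload": {
  "targets": "0 -0.015 0 0 0 0 0;0 -0.04 0 0 0 0 0;0 -0.07 -0.01 0 0 0 0;0 -0.1 -0.03 0 0 0 0;0 -0.13 -0.06 0 0 0 0;0 -0.15 -0.1 0 0 0 0;0 -0.15 -0.14 0 0 0 0;0 -0.15 -0.18 0 0 0 0;0 -0.15 -0.22 0 0 0 0;0 -0.15 -0.22 0 0 0 0"
}}

```text
time_s: 10.85
ee_pos: [507.5, -46.0, 270.2]
ee_rot: [178.7, 0.2, 99.0]
force: [1.0, -0.0, 0.3]
gripper_width: 0.4
gripper_force: 0.0
```

Run:
```python
from h import *
s=env.state();print(rd(),s["ee_rot"],s["qpos"])
cmds([((-100,175,290),45,0)])
f=eyes.grab_frame("scene");t=eyes.grab_frame("top")
a=cv2.resize(f["image"][90:290,180:360],(540,600),interpolation=cv2.INTER_CUBIC)
cv2.imwrite("pics/s7.png",a)
```

```text
[-129.6    1.2  270.2] [178.73892623   0.18761211  98.99789758] [ -6.58148126   9.84378018  93.05136978   0.16293926  75.83977916
 -15.61955989]
((-100, 175, 290), 45, 0) [ 0.174  0.029 -0.02 ] [-33.9  34.4  84.9]
```

View pics/s7.png

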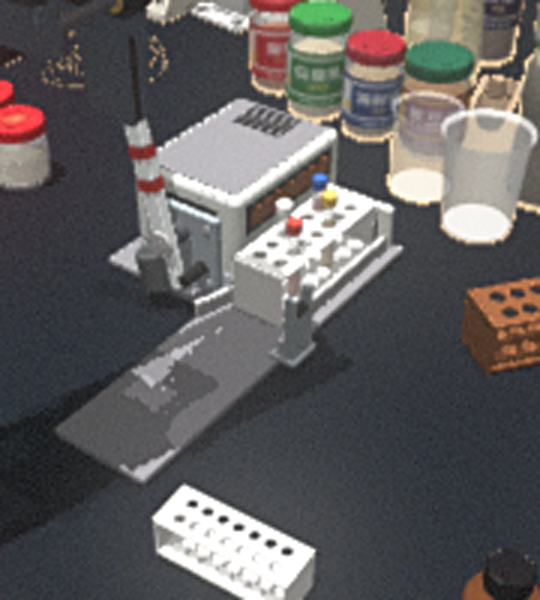

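The rack is home at the buffer, crop (385,215), with its four caps present. The arm is raised at (150,180). Next I'll go round to the left side of the arm.

{"api": "send_rows", "payload": {
  "targets": "0.174 0.03 -0.02 -34 34.4 85 0;0.174 0.03 -0.02 -34 34.4 85 0;0.174 0.03 -0.02 -34 34.4 85 0;0.174 0.03 -0.02 -34 34.4 85 0;0.174 0.03 -0.02 -34 34.4 85 0;0.174 0.03 -0.02 -34 34.4 85 0;0.174 0.03 -0.02 -34 34.4 85 0;0.174 0.03 -0.02 -34 34.4 85 0;0.174 0.03 -0.02 -34 34.4 85 0;0.174 0.03 -0.02 -34 34.4 85 0;0.174 0.03 -0.02 -34 34.4 85 0;0.174 0.03 -0.02 -34 34.4 85 0"
}}

```text
time_s: 11.95
ee_pos: [503.8, 130.2, 278.8]
ee_rot: [175.2, -38.9, 23.3]
force: [0.6, -0.7, 0.1]
gripper_width: 0.0
gripper_force: 0.0
```

{"api": "send_rows", "payload": {
  "targets": "0 0 0 0 0 0 0"
}}

```text
time_s: 12.03
ee_pos: [501.9, 130.8, 277.3]
ee_rot: [175.1, -38.6, 23.6]
force: [-0.4, -0.2, -1.7]
gripper_width: 0.2
gripper_force: 0.0
```

Run:
```python
from h import *
s=env.state();print(rd(),s["ee_rot"],s["qpos"])
cmds([((-80,175,300),45,0),((10,175,235),45,0),((10,75,245),45,0),((10,-20,245),45,0)])
```

```text
[-106.3  176.6  277.3] [175.14915551 -38.57131871  23.63523807] [ 11.59583898  -6.20848812 119.78302891   5.77000552  27.79583225
  75.49599347]
((-80, 175, 300), 45, 0) [ 0.034  0.008 -0.001] [-4.7  5.9 10.9]
((10, 175, 235), 45, 0) [0.061 0.021 0.105] [-4.7  5.9 10.9]
((10, 75, 245), 45, 0) [0.048 0.12  0.09 ] [-4.7  5.9 10.9]
((10, -20, 245), 45, 0) [0.03  0.213 0.084] [-4.7  5.9 10.9]
```

{"api": "send_rows", "payload": {
  "targets": "0.034 0.008 -0.001 -4.7 5.9 10.9 0;0.034 0.008 -0.001 -4.7 5.9 10.9 0;0.043 0.012 0.035 -4.7 5.9 10.9 0;0.053 0.016 0.07 -4.7 5.9 10.9 0;0.061 0.021 0.105 -4.7 5.9 10.9 0;0.061 0.021 0.105 -4.7 5.9 10.9 0;0.061 0.021 0.105 -4.7 5.9 10.9 0"
}}

```text
time_s: 12.62
ee_pos: [620.1, 147.7, 235.6]
ee_rot: [179.7, -44.9, 9.6]
force: [0.0, 0.5, 0.1]
gripper_width: 0.6
gripper_force: 0.0
```

Run:
```python
from h import *
s=env.state();print(rd(),s["ee_rot"],s["force"])
cmds([((10,75,245),45,0),((10,-20,245),45,0),((-80,-20,320),45,0)])
f=eyes.grab_frame("scene")
cv2.imwrite("pics/s8.png",cv2.resize(f["image"][40:240,150:380],(690,600),interpolation=cv2.INTER_CUBIC))
```

```text
[ 13.  174.  235.6] [179.74406161 -44.90282313   9.59079939] [0.00900569 0.48836404 0.1029317 ]
((10, 75, 245), 45, 0) [ 0.004  0.099 -0.009] [0.1 0.1 0.1]
((10, -20, 245), 45, 0) [ 0.004  0.194 -0.008] [0.1 0.1 0.1]
((-80, -20, 320), 45, 0) [-0.007  0.194 -0.125] [0.1 0.1 0.1]
```

View pics/s8.png

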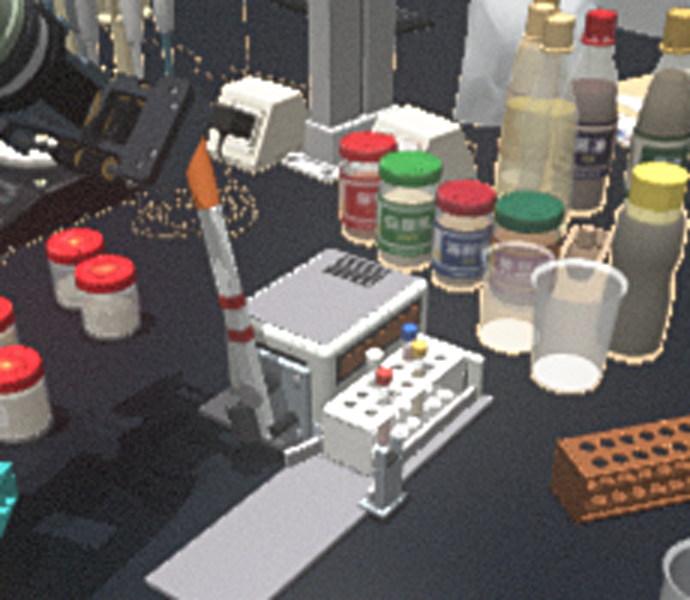

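The fingers are left of the orange grip, whose tip is at (200,160). Now the push back to the right.

{"api": "send_rows", "payload": {
  "targets": "0.001 0.01 -0.002 0 0 0 0;0.002 0.022 -0.004 0 0 0 0;0.003 0.035 -0.006 0 0 0 0;0.004 0.048 -0.008 0 0 0 0;0.004 0.061 -0.009 0 0 0 0;0.004 0.074 -0.009 0 0 0 0;0.004 0.087 -0.009 0 0 0 0;0.004 0.1 -0.009 0 0 0 0;0.004 0.112 -0.009 0 0 0 0;0.004 0.124 -0.009 0 0 0 0;0.004 0.136 -0.009 0 0 0 0;0.004 0.147 -0.009 0 0 0 0"
}}

```text
time_s: 13.67
ee_pos: [639.5, 2.2, 251.0]
ee_rot: [179.8, -45.5, 9.6]
force: [-0.6, -0.9, 0.5]
gripper_width: 0.4
gripper_force: 0.1
```

{"api": "send_rows", "payload": {
  "targets": "0 0.01 0 0 0 0 0;0 0.02 0 0 0 0 0;0 0.03 0 0 0 0 0;0 0.04 0 0 0 0 0;0 0.05 0 0 0 0 0;0 0.055 0 0 0 0 0;0 0.055 0 0 0 0 0;0 0.055 0 0 0 0 0;0 0.055 0 0 0 0 0;0 0.055 0 0 0 0 0;0 0.055 0 0 0 0 0;0 0.055 0 0 0 0 0"
}}

```text
time_s: 14.67
ee_pos: [649.0, -51.2, 248.9]
ee_rot: [179.9, -45.3, 9.4]
force: [0.1, 0.1, -0.3]
gripper_width: 0.3
gripper_force: 0.0
```

{"api": "send_rows", "payload": {
  "targets": "0 0 -0.03 0 0 0 0;0 0 -0.06 0 0 0 0;0 0 -0.1 0 0 0 0;0 0 -0.14 0 0 0 0;0 0 -0.17 0 0 0 0;0 -0.03 -0.2 0 0 0 0;0 -0.06 -0.2 0 0 0 0;0 -0.1 -0.2 0 0 0 0;0 -0.14 -0.2 0 0 0 0;0 -0.15 -0.2 0 0 0 0;0 -0.15 -0.2 0 0 0 0;0 -0.15 -0.2 0 0 0 0"
}}

```text
time_s: 15.67
ee_pos: [483.8, 75.3, 389.6]
ee_rot: [179.9, -45.3, 9.7]
force: [-0.0, -0.3, -0.2]
gripper_width: 0.5
gripper_force: 0.0
```

Run:
```python
from h import *
s=env.state();print(rd(),s["time_s"],s["force"])
f=eyes.grab_frame("scene")
cv2.imwrite("pics/s9.png",cv2.resize(f["image"],(800,600),interpolation=cv2.INTER_CUBIC))
```

```text
[-133.2  124.8  389.6] 15.6667 [-0.01283452 -0.28557948 -0.2434421 ]
```

View pics/s9.png

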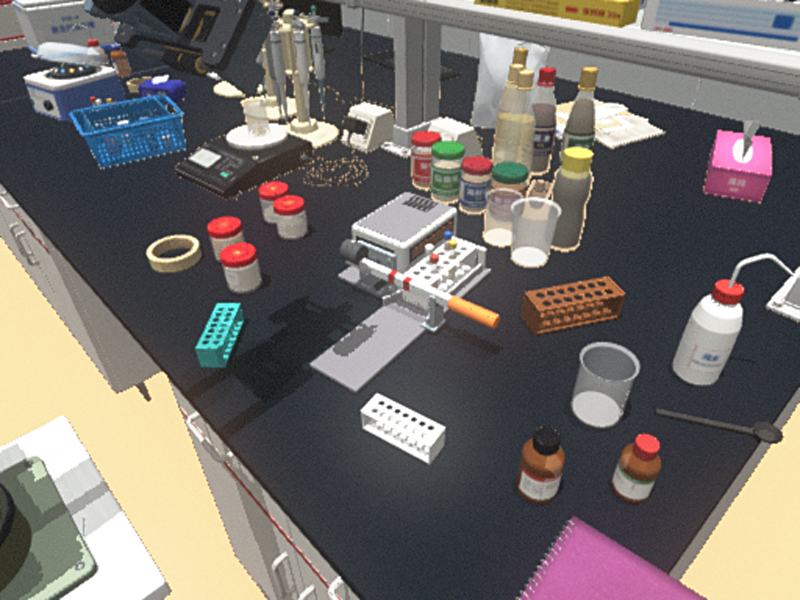

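The arm is down across the lane, with the grip at (470,312). The rack is home behind it with its four tubes, and the bystanders stand where they were. Handing in.

```bash
python3 -c "
from h import *
print(env.job_done())"
```

```text
the job is handed in; nothing more can be done
None
```

I raised the barrier arm until it stayed up by itself, pushed the rack home against the buffer (it stalled at about 10 N), then dropped the arm shut in front of it; all four tubes are in the rack, the bystanders look unmoved, and the job was handed in at about 16 s.

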